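# Let two film canisters out of the lever dispenser

### The arm

A 7-joint arm with a two-finger parallel gripper is mounted at the origin on the work surface. World frame = base frame: x ahead of the robot, y to its left, z up, the work surface at z = 0. Lengths are in m, angles in rad, forces in N, time in s.
With the tool pointing down it reaches from about 0.4 to 0.875 m from the base axis. Payload 19.3 kg.
Tool frame: the origin (TCP) lies midway between the tips of the shut fingers; the grasp point (between the pads) lies 19 mm behind it; z points along the fingers, y is the direction in which the jaws open and shut (so a half turn about z gives the same grasp; the last joint's range is limited). The gripper opens to 85 mm and grips with 20 to 120 N. Pads are 22 mm wide; open, the fingers measure 114 mm over their backs; the gripper's body (76 mm by 85 mm) begins 54 mm behind the grasp point. The pads swing forward as they close: fully open they stand 13 mm farther back than shut.
Start: joints at [-1.364, 0.521, -0.036, 1.599, 0.021, 1.021, -0.113], TCP at [0.171, 0.601, 0.231] pointing down, gripper open.
Joint ranges: [-2.91, 2.91], [-0.3, 2.13], [-1.5, 1.42], [0.17, 2.43], [-1.26, 4.41], [0.16, 1.93], [-2.52, 2.52]. Speed limits (rad/s): [1.89, 1.89, 2.39, 2.39, 3.01, 3.01, 3.01].

### API

Orientations are given as [roll, pitch, yaw] about the fixed x, y, z axes, in that order (R = Rz(yaw) Ry(pitch) Rx(roll)).
In Python, from workcell import bot gives the robot as it stands.
- The arm moves only by the tool servo_tool, never from a script. Its argument "plan" is a list of rows, each a list of 5 numbers: the shift along the world's x, y, z in mm, then the turn about the world's z in rad, then the gripper's target within -1 to 1 (shut at 1, half-way at 0, fully open at -1). In form: [[tx, ty, tz, yaw, jaw], ...]. A call has exactly 10 rows; each row is the pose to reach, as a shift and turn from the pose commanded when the call began; what a row does not reach only later rows make up. A row lasts 1/12 s, in which the tool goes at most 41.7 mm and 7.16 degrees, less where a joint would pass 70% of its speed; a pose out of reach is approached as far as the arm can. A call with a gripper value outside its range is refused whole. The fingers move at their own pace and stop on an object; "squeeze" is the grip in N (left out, the last holds). Time passes only in rows, so rows that repeat a pose let the fingers close, or fill a call up. It gives the time, the measured TCP pose, the force and the opening at its end, in the units of the state.
- bot.observe(): the state, without advancing time (a new reading comes with each control period).
- bot.grab_frame(name): name is "scene" or "side" or "wrist"; returns the picture (420x560x3 uint8, blue, green, red); there is no depth.
- bot.calibration(name): a dict with "fx", "fy", "cx", "cy" (pixels), "T" (4x4, takes a point from camera to world coordinates). Camera axes: x right, y down, z forward; pixel columns grow to the right and rows downward; lengths in m; the calibration is good to about 2 mm. A picture is of the moment at which its call begins: read the wrist's pose just before it. calibration takes no time and is no camera call; for the wrist camera it gives the pose at the moment of the call.
- bot.job_done(): hands the job in, once; it reports no verdict.
The state is a dict: "clock": time; "qpos": joint angles; "qd": joint speeds; "joint_efforts": joint torques, N m; "position": TCP position; "tool_rot": TCP orientation; "force": force on the tool from outside, world axes, zero at the start; "moment": the same for the moment, N m; "grip_width": finger opening in m.
Only numpy, scipy, OpenCV 4.12 (cv2) and the standard library are available. Lean on these libraries where they do the work, as an engineer would, in place of code of your own. Each camera call takes 0.05 s, during which the arm holds its last target.

### The job

With the fingertips, press the lever at the back of the canister dispenser all the way down so that its linked lid swings up, and keep it down until both film canisters have rolled out into the catch tray. Then ease the lever back up slowly and evenly, over about three seconds or more, so that the lid comes down shut without slamming, and move the hand clear. Touch only the lever: do not touch the lid or the canisters in the dispenser, and leave everything else on the shelf where it stands.

Things in the scene. Friction and masses are not known exactly. Their poses are not given: they have to be found in the camera images.
- dispenser: Fixed white-painted metal gravity dispenser. Origin on the shelf below the chute; x runs from the lever end (near the robot) to the tray, z up. Chute: x -54 to 52 mm, 62 wide, walls 106 high, open top, floor sloping 18 degrees down to +x. Catch tray: inside x 48 to 132 mm, 54 wide, floor 6 high, side walls 34, end wall 46 high. Lever behind the chute, x -66 to -184 mm. Place and yaw vary.
- lever (a joint): Hinge of the press lever, rad: 0 = up at rest (lid shut), 0.5 = fully down on its stop. A spring pushes it up: about 2.5 N at the pad at first, 3.5 N at the stop; let go, it snaps back. Hinge axis level, along dispenser y, at dispenser x = -66 mm, 72 mm high; the pad's centre lies 100 mm from it.
- lever_pad (a point): Centre of the upper face of the lever's flat black pad (36 mm along dispenser x, 46 along y, 6 thick), on the centre line at dispenser x about -160 mm. At rest 105 mm above the shelf, the arm rising 0.28 rad away from the chute; fully pressed 56 mm above the shelf, the arm falling 0.22 rad. Free space below. It moves under 7 mm along x in its stroke.
- lid (a joint): Hinge of the lid, rad: 0 = hanging shut across the chute's mouth, 1.3 = swung fully up and outward over the tray. Linked to the lever: lid angle = 2.6 times lever angle. Lowering it evenly by easing the lever takes 2 to 4 s; it slams in well under half a second if the lever is let go.
- lid_edge (a point): Middle of the free lower edge of the aluminium lid (62 mm wide, 46 mm high, 3 mm thick), which hangs from an axle 90 mm high at dispenser x = 47 mm.
- canister_front: Black plastic film canister with grey snap lid, 31 mm diameter, 50 mm long, about 30 g, lying across the chute against the lid. Origin at its centre; y is its long axis. It rolls out by itself in about a second when the lid is up; in the tray its centre is about 22 mm above the shelf.
- canister_rear: An equal canister lying behind the first, higher on the slope. Origin at its centre; y is its long axis.
- light_box: Fixed bystander: flat grey plastic light box with a white top, 240 x 170 x 47 mm, to the robot's right. Origin under its centre.
- toggle_tip (a point): Tip of the light box's small steel toggle switch, 20 mm long, on the side that faces the dispenser; leave it as it is.
- dish: Bystander: white ceramic bowl-shaped dish, 110 mm across, 30 mm high. Origin under its centre.
- reel: Bystander: steel wire developing reel lying on one end, 88 mm across, 44 mm high. Origin under its centre.
- lens_cap: Bystander: aluminium lens cap, 58 mm across, 9 mm high, lying near the dispenser. Origin under its centre.
- spare_1: Bystander: film canister standing upright near the dispenser, 31 mm diameter, 50 mm high. Origin under its centre.
- spare_2: Bystander: film canister standing upright near the dispenser, 31 mm diameter, 50 mm high. Origin under its centre.
- spare_3: Bystander: film canister standing upright near the dispenser, 31 mm diameter, 50 mm high. Origin under its centre.

How it is judged:
On the way, in this order (a step that is already met when the one before it is completed fails the run):
1. the lever is held fully down, the lid is up and both canisters lie in the catch tray (value of joint lever above 0.42 rad and value of joint lid above 1.05 rad and x of canister_front in the frame of dispenser between 0.052 and 0.134 m and y of canister_front in the frame of dispenser between -0.03 and 0.03 m and z of each of canister_front, canister_rear in the frame of dispenser below 0.042 m and x of canister_rear in the frame of dispenser between 0.052 and 0.134 m and y of canister_rear in the frame of dispenser between -0.03 and 0.03 m), for 0.3 s.
2. the lid is shut again (value of joint lid below 0.08 rad and value of joint lever below 0.03 rad), for 0.2 s.
At the end, for the whole second after the job is handed in: Lever back up (under 0.03 rad) and lid shut (under 0.08 rad), both canisters at rest inside the catch tray, on its floor (all of step 2 and x of canister_front in the frame of dispenser between 0.052 and 0.134 m and y of canister_front in the frame of dispenser between -0.03 and 0.03 m and z of each of canister_front, canister_rear in the frame of dispenser below 0.042 m and x of canister_rear in the frame of dispenser between 0.052 and 0.134 m and y of canister_rear in the frame of dispenser between -0.03 and 0.03 m and linear speed of each of canister_front, canister_rear below 0.03 m/s); the robot touches nothing.
It fails at once if the lid slams: it falls faster than 2.5 rad/s at any time (velocity of joint lid below -2.5 rad/s).
It fails at once if the robot touches the lid (contact force between any of the fingers, the arm and lid above 0.5 N).
It fails at once if the robot touches, lifts or carries a canister of the dispenser (contact force between any of the fingers, the arm and canister_front above 0.3 N or contact force between any of the fingers, the arm and canister_rear above 0.3 N).
It fails at once if a bystander is moved or lifted more than 15 mm, or the toggle switch is flipped (distance of any of spare_1, spare_2, spare_3, lens_cap, reel, dish from where it was at the start of the episode above 0.015 m or distance of toggle_tip from where it was at the start of the episode above 0.006 m).
It also fails if it takes over 38 s, if anything falls off the work surface, if the arm or the gripper's body presses on something with over 40 N, if the wrist force passes 120 N, or if a joint passes its speed limit or range.

## Working session

There is one attempt and no reset: what is moved stays moved. The work goes in short steps, Python scripts to look and compute and a tool call to move; the robot and the scene stay as the last step left them, time stands still between calls to the robot, and variables do not carry over. Pictures are saved under pics/ and viewed, and the job is handed in when it is done.

Besides the shell and the picture viewer there is one more tool, called as a command line: name --pt "numbers of a row" for each row, then --argument value for the rest. servo_tool: Moves the arm, as the interface text tells. Its arguments: {"type":"object","properties":{"plan":{"type":"array","items":{"type":"array","items":{"type":"number"}}},"squeeze":{"type":"number"}},"required":["plan"]}

```bash
mkdir -p pics; python3 - <<'E'
from workcell import bot
import cv2
print(bot.observe())
for n in ["scene","side"]:
    cv2.imwrite(f"pics/{n}0.png",bot.grab_frame(n)); c=bot.calibration(n); print(n,c)
E
```

```text
{'clock': 0.0, 'qpos': array([-1.36423105,  0.52201855, -0.03632089,  1.59998861,  0.02120175,
        1.02105615, -0.11277823]), 'qd': array([ 1.57362840e-03, -6.84648905e-05,  7.05516128e-04,  1.41165848e-03,
       -2.79126879e-03,  7.94069499e-04, -2.32021585e-04]), 'joint_efforts': array([-1.16759802e-03, -9.27118707e+01,  1.97943114e+00, -3.69940960e+01,
        1.78301398e-02,  8.07250181e-03, -7.22846994e-05]), 'position': array([0.17072967, 0.60090044, 0.23072991]), 'tool_rot': array([-3.14050996e+00,  8.01164443e-05,  2.86483412e+00]), 'force': array([-0.22852601,  1.06225283, -0.78097819]), 'moment': array([ 0.06491653,  0.03193495, -0.03232687]), 'grip_width': 0.08533392685320429}
scene {'fx': 516.6546092120142, 'fy': 516.6546092120142, 'cx': 282.26290214672247, 'cy': 210.62390119581633, 'T': array([[ 0.35065146,  0.80616038, -0.47660151,  1.24255818],
       [ 0.93648128, -0.2981385 ,  0.18470584, -0.29746142],
       [ 0.00680927, -0.51109577, -0.8594968 ,  1.35106505],
       [ 0.        ,  0.        ,  0.        ,  1.        ]])}
side {'fx': 539.6583243591026, 'fy': 539.6583243591026, 'cx': 288.8755150300507, 'cy': 212.09040113130254, 'T': array([[-0.93477921, -0.27737541,  0.22192503,  0.22780605],
       [-0.3552251 ,  0.72687039, -0.58777085,  0.8437635 ],
       [ 0.00172245, -0.6282693 , -0.77799403,  1.26523636],
       [ 0.        ,  0.        ,  0.        ,  1.        ]])}
```

View pics/scene0.png

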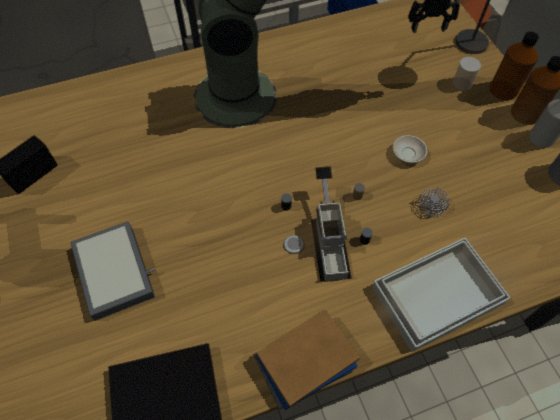

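View pics/side0.png

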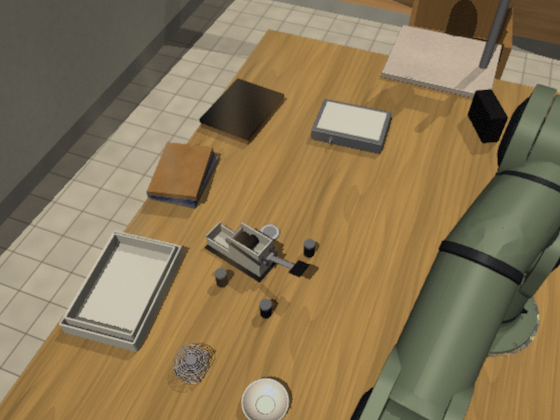

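The scene view has the lever pad at about (323,173), spares at (286,202), (358,191) and (366,236), and the lens cap at (293,244). In the side view the pad is at about (300,268). I'll zoom in to get more exact points.

```bash
python3 - <<'E'
import cv2,numpy as np
a=cv2.imread("pics/scene0.png")[155:290,260:395]; b=cv2.imread("pics/side0.png")[205:340,195:330]
cv2.imwrite("pics/zs.png",cv2.resize(a,(594,594),interpolation=cv2.INTER_CUBIC))
cv2.imwrite("pics/zd.png",cv2.resize(b,(594,594),interpolation=cv2.INTER_CUBIC))
E
```

```text
(no output)
```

View pics/zs.png

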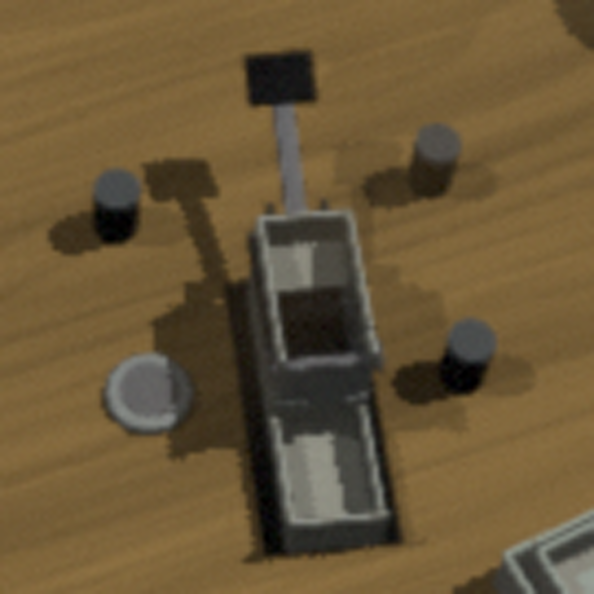

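View pics/zd.png

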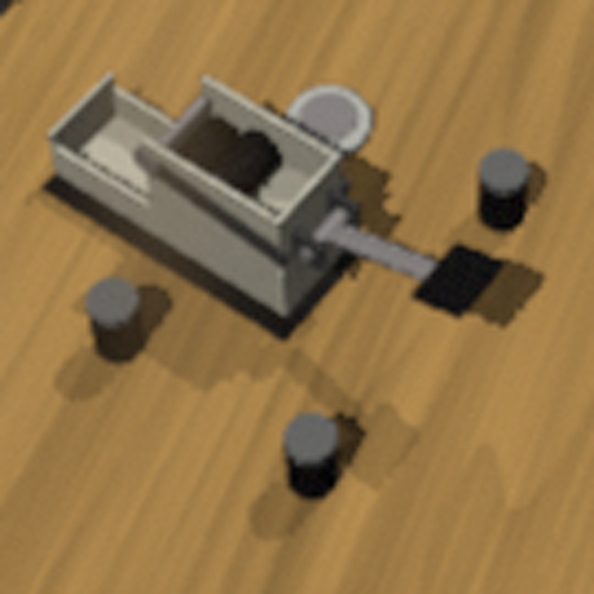

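```bash
cat > h.py <<'E'
import numpy as np
from workcell import bot
C={n:bot.calibration(n) for n in ["scene","side"]}
def ray(n,u,v):
    c=C[n];d=np.array([(u-c["cx"])/c["fx"],(v-c["cy"])/c["fy"],1]);return c["T"][:3,3],c["T"][:3,:3]@d
def onz(n,u,v,z):
    o,d=ray(n,u,v);return o+d*(z-o[2])/d[2]
def tri(a,b):
    A=[];y=[]
    for n,p in (("scene",a),("side",b)):
        o,d=ray(n,*p);d=d/np.linalg.norm(d);P=np.eye(3)-np.outer(d,d);A.append(P);y.append(P@o)
    x,r,_,_=np.linalg.lstsq(np.vstack(A),np.hstack(y),rcond=None);return x,np.sqrt(r)
def proj(n,X):
    c=C[n];p=np.linalg.inv(c["T"])@np.append(X,1);return c["fx"]*p[0]/p[2]+c["cx"],c["fy"]*p[1]/p[2]+c["cy"]
zs=lambda x,y:(260+(x+.5)/4.4-.5,155+(y+.5)/4.4-.5)
zd=lambda x,y:(195+(x+.5)/4.4-.5,205+(y+.5)/4.4-.5)
E
python3 - <<'E'
from h import *
np.set_printoptions(precision=4,suppress=True)
print("pad tri",tri(zs(280.5,78),zd(459,279)))
print("pad z.105",onz("scene",*zs(280.5,78),.105),onz("side",*zd(459,279),.105))
for k,p in dict(rearR=(258,216),rearL=(352,212)).items(): print(k,onz("scene",*zs(*p),.106))
for k,p in dict(eR=(285,523),eL=(388,517)).items(): print(k,onz("scene",*zs(*p),.046))
for p in [(339,155),(279,218)]: print("side rear",onz("side",*zd(*p),.106))
for p,q in [((117,188),(503,170)),((437,143),(311,438)),((471,340),(112,300))]: print("spare",tri(zs(*p),zd(*q)),onz("scene",*zs(*p),.05))
E
```

```text
pad tri (array([0.4701, 0.1294, 0.1043]), array([0.0007]))
pad z.105 [0.471  0.1294 0.105 ] [0.4697 0.1294 0.105 ]
rearR [0.5661 0.0735 0.106 ]
rearL [0.5843 0.1315 0.106 ]
eR [0.7468 0.021  0.046 ]
eL [0.7654 0.0829 0.046 ]
side rear [0.5675 0.0726 0.106 ]
side rear [0.5835 0.1278 0.106 ]
spare (array([0.4828, 0.0094, 0.0505]), array([0.0007])) [0.4821 0.0093 0.05  ]
spare (array([0.5237, 0.2281, 0.0494]), array([0.])) [0.5241 0.2279 0.05  ]
spare (array([0.6714, 0.1841, 0.05  ]), array([0.0002])) [0.6713 0.184  0.05  ]
```

Triangulated pad centre is (0.470, 0.129, 0.104), against an expected height of 0.105. The dispenser yaw is about -0.27, and its rear-to-end length comes out at 188 mm as specified. The tool's x axis is already aligned with the dispenser, so I only need to shut the fingers and travel there high.

servo_tool --pt "15 -24 0 0 1" --pt "45 -71 0 0 1" --pt "75 -118 0 0 1" --pt "105 -165 0 0 1" --pt "135 -212 0 0 1" --pt "165 -259 0 0 1" --pt "195 -306 0 0 1" --pt "220 -347 0 0 1" --pt "240 -378 0 0 1" --pt "250 -394 0 0 1" --squeeze 40

```text
clock: 0.93
position: [0.3875, 0.2588, 0.2313]
tool_rot: [3.142, -0.0, 2.865]
force: [2.5, 1.0, 0.6]
grip_width: -0.0
```

servo_tool --pt "0 0 0 0 1" --pt "0 0 0 0 1" --pt "0 0 0 0 1" --pt "0 0 0 0 1" --pt "0 0 0 0 1" --pt "0 0 0 0 1" --pt "0 0 0 0 1" --pt "0 0 0 0 1" --pt "0 0 0 0 1" --pt "0 0 0 0 1"

```text
clock: 1.77
position: [0.387, 0.2608, 0.2313]
tool_rot: [-3.142, -0.0, 2.865]
force: [-0.3, 1.2, -0.2]
grip_width: 0.0
```

servo_tool --pt "12 -18 0 0 1" --pt "24 -38 0 0 1" --pt "37 -58 0 0 1" --pt "50 -78 -10 0 1" --pt "62 -98 -20 0 1" --pt "73 -115 -35 0 1" --pt "80 -126 -50 0 1" --pt "83 -131 -65 0 1" --pt "83 -131 -80 0 1" --pt "83 -131 -90 0 1"

```text
clock: 2.6
position: [0.4698, 0.1292, 0.14]
tool_rot: [-3.141, -0.001, 2.864]
force: [-0.6, -0.2, -0.4]
grip_width: -0.0
```

```bash
python3 - <<'E'
from h import *
import cv2
for n,(r,c) in dict(scene=(155,260),side=(205,195)).items():
    f=bot.grab_frame(n)
    cv2.imwrite(f"pics/a_{n}.png",cv2.resize(f[r-60:r+135,c:c+160],None,fx=3,fy=3,interpolation=cv2.INTER_CUBIC))
s=bot.observe();print(s["position"],s["force"],s["qpos"])
a=cv2.imread("pics/a_scene.png");b=cv2.imread("pics/a_side.png");cv2.imwrite("pics/a.png",cv2.resize(np.hstack([a,b]),(800,488)))
E
```

```text
[0.46923967 0.12965466 0.14008925] [-0.30939964 -1.49692737 -0.16305261] [-0.48148964  0.44300391  0.1166929   2.04458089 -0.08142915  0.66067107
  0.98267258]
```

View pics/a.png

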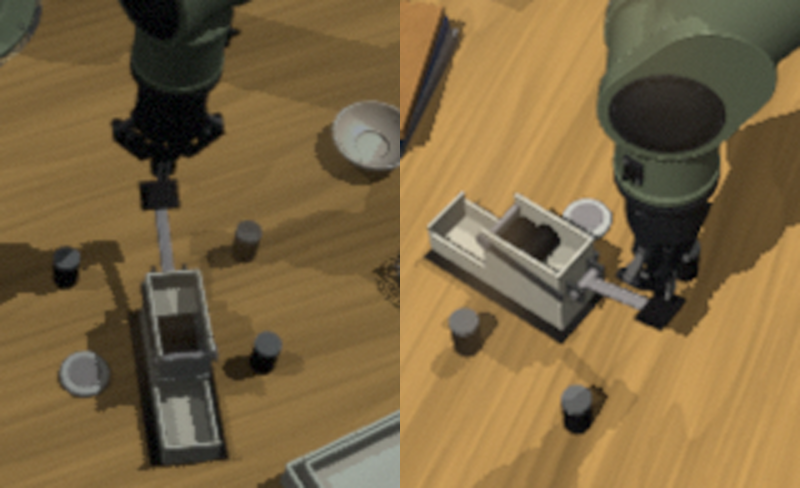

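The fingertips are just above the pad in both views, with the pad at about (160,193) in the left half, and nothing else is near. Next I press, in stages.

servo_tool --pt "0 0 -8 0 1" --pt "0 0 -16 0 1" --pt "0 0 -24 0 1" --pt "0 0 -30 0 1" --pt "0 0 -35 0 1" --pt "0 0 -40 0 1" --pt "0 0 -45 0 1" --pt "0 0 -50 0 1" --pt "0 0 -55 0 1" --pt "0 0 -60 0 1"

```text
clock: 3.53
position: [0.4699, 0.1298, 0.0809]
tool_rot: [3.142, -0.0, 2.865]
force: [-1.5, -0.5, 3.4]
grip_width: 0.0002
```

servo_tool --pt "0 0 -4 0 1" --pt "0 0 -8 0 1" --pt "0 0 -12 0 1" --pt "0 0 -15 0 1" --pt "0 0 -18 0 1" --pt "0 0 -20 0 1" --pt "0 0 -21 0 1" --pt "0 0 -22 0 1" --pt "0 0 -22 0 1" --pt "0 0 -22 0 1"

```text
clock: 4.37
position: [0.4702, 0.1297, 0.0594]
tool_rot: [3.141, 0.0, 2.865]
force: [0.4, -0.3, 2.8]
grip_width: -0.0002
```

servo_tool --pt "0 0 -1 0 1" --pt "0 0 -1 0 1" --pt "0 0 -2 0 1" --pt "0 0 -2 0 1" --pt "0 0 -3 0 1" --pt "0 0 -3 0 1" --pt "0 0 -3 0 1" --pt "0 0 -3 0 1" --pt "0 0 -3 0 1" --pt "0 0 -3 0 1"

```text
clock: 5.2
position: [0.4704, 0.1298, 0.0569]
tool_rot: [3.141, 0.001, 2.865]
force: [-2.2, -1.8, 21.3]
grip_width: 0.0
```

```bash
python3 - <<'E'
from h import *
import cv2
for n,(r,c) in dict(scene=(155,260),side=(205,195)).items():
    f=bot.grab_frame(n)
    cv2.imwrite(f"pics/b_{n}.png",cv2.resize(f[r-60:r+135,c:c+160],None,fx=3,fy=3,interpolation=cv2.INTER_CUBIC))
s=bot.observe();print(s["position"],s["force"])
a=cv2.imread("pics/b_scene.png");b=cv2.imread("pics/b_side.png");cv2.imwrite("pics/b.png",cv2.resize(np.hstack([a,b]),(800,488)))
E
```

```text
[0.47038901 0.12981363 0.05694975] [-1.75391009 -1.11514872 21.09855206]
```

View pics/b.png

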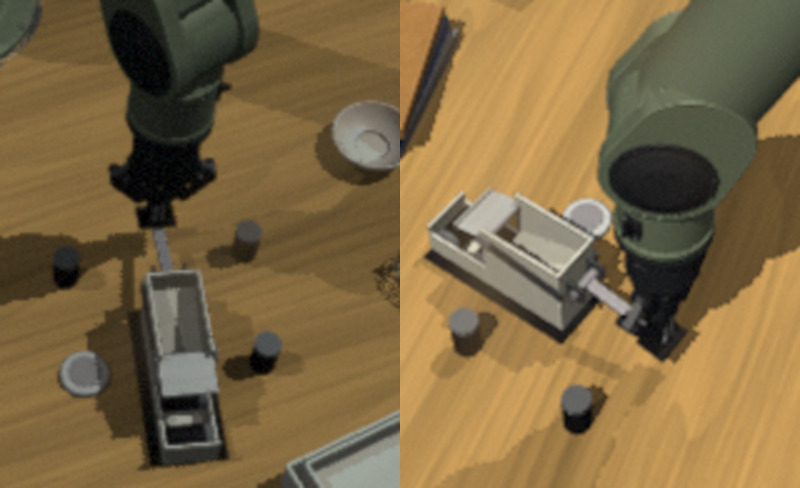

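The force has risen to 21 N, so the lever is on its stop. The lid is up, the chute is empty and the canisters are in the tray. I'll hold one more call and look closely.

servo_tool --pt "0 0 0 0 1" --pt "0 0 0 0 1" --pt "0 0 0 0 1" --pt "0 0 0 0 1" --pt "0 0 0 0 1" --pt "0 0 0 0 1" --pt "0 0 0 0 1" --pt "0 0 0 0 1" --pt "0 0 0 0 1" --pt "0 0 0 0 1"

```text
clock: 6.13
position: [0.4703, 0.1298, 0.0569]
tool_rot: [3.141, 0.001, 2.865]
force: [-1.8, -2.4, 21.1]
grip_width: 0.0001
```

```bash
python3 - <<'E'
from h import *
import cv2
I=[]
for n,(r,c) in dict(scene=(195,300),side=(210,190)).items():
    f=bot.grab_frame(n)
    I.append(cv2.resize(f[r:r+90,c:c+90],(400,400),interpolation=cv2.INTER_CUBIC))
s=bot.observe();print(s["position"],s["force"])
cv2.imwrite("pics/c.png",np.hstack(I))
O=np.array([.627,.088,0]);y=-.272
for X in [(.052,0,.022),(.085,0,.0215),(.116,0,.0215)]:
  R=np.array([[np.cos(y),-np.sin(y),0],[np.sin(y),np.cos(y),0],[0,0,1]]);P=O+R@X
  a=proj("scene",P);b=proj("side",P);print(X,(np.array(a)-[300,195])*400/90,(np.array(b)-[190,210])*400/90+[400,0])
E
```

```text
[0.47034799 0.12981019 0.05693707] [-2.47538718 -1.50894766 20.91986012]
(0.052, 0, 0.022) [139.18618084 244.18701804] [604.71978866 162.3695002 ]
(0.085, 0, 0.0215) [146.07628396 290.87570259] [565.06903203 137.70457123]
(0.116, 0, 0.0215) [152.7601423  335.38878752] [528.34105653 114.46925199]
```

View pics/c.png

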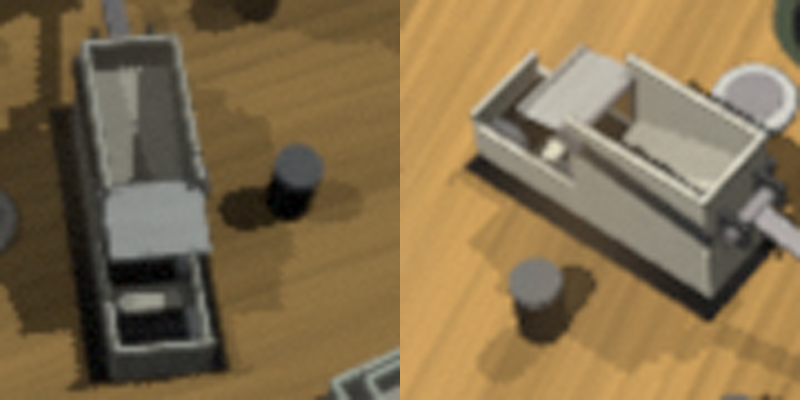

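```bash
python3 - <<'E'
from h import *
import cv2
O=np.array([.627,.088,0]);y=-.272
R=np.array([[np.cos(y),-np.sin(y),0],[np.sin(y),np.cos(y),0],[0,0,1]])
I=[]
for n,(r,c) in dict(scene=(195,300),side=(205,190)).items():
    f=bot.grab_frame(n); c0=np.array([c,r])
    for X,col in (((.116,.0215),(0,255,0)),((.066,.0215),(0,0,255))):
        pass
    im=cv2.resize(f[r+(30 if n=="scene" else 0):][:70,c:c+70],(400,400),interpolation=cv2.INTER_CUBIC)
    c0=np.array([c,r+(30 if n=="scene" else 0)])
    im=np.clip(im.astype(float)*1.6,0,255).astype(np.uint8)
    for X,col in (((.116,.0215),(0,255,0)),((.066,.0215),(0,0,255))):
        for s in (-.025,.025):
            pts=[]
            for t in np.linspace(0,2*np.pi,24):
                P=O+R@np.array([X[0]+.0155*np.cos(t),s,X[1]+.0155*np.sin(t)])
                pts.append((np.array(proj(n,P))+.5-c0)*400/70)
            cv2.polylines(im,[np.int32(pts)],True,col,1)
    I.append(im)
cv2.imwrite("pics/d.png",np.hstack(I))
w=bot.grab_frame("wrist");cv2.imwrite("pics/w.png",w)
E
```

```text
(no output)
```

View pics/d.png

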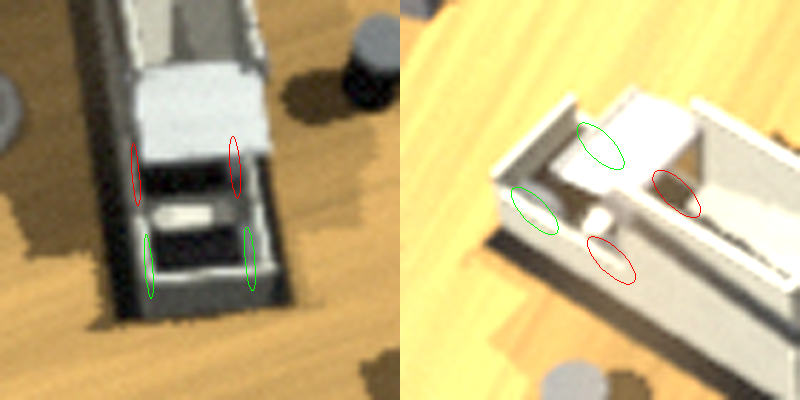

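View pics/w.png

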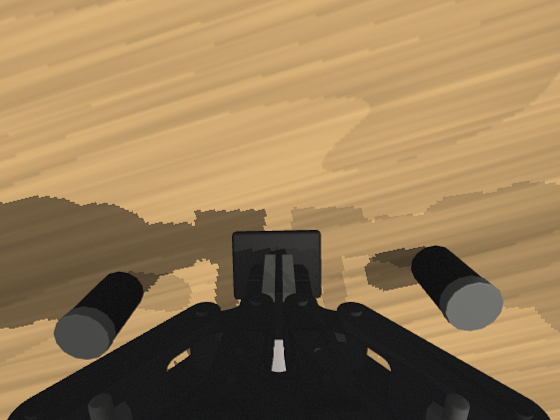

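The front canister fits at x≈116 mm and the rear at about 62–66 mm, both at floor height. Neither has moved since the earlier frame. The wrist view shows the tips centred on the pad. Next I ease the lever up at 1 mm per row, about 12 mm/s.

servo_tool --pt "0 0 1 0 1" --pt "0 0 2 0 1" --pt "0 0 3 0 1" --pt "0 0 4 0 1" --pt "0 0 5 0 1" --pt "0 0 6 0 1" --pt "0 0 7 0 1" --pt "0 0 8 0 1" --pt "0 0 9 0 1" --pt "0 0 10 0 1"

```text
clock: 7.22
position: [0.4697, 0.1298, 0.0663]
tool_rot: [-3.141, -0.001, 2.865]
force: [-2.2, 1.4, 3.3]
grip_width: -0.0001
```

servo_tool --pt "0 0 1 0 1" --pt "0 0 2 0 1" --pt "0 0 3 0 1" --pt "0 0 4 0 1" --pt "0 0 5 0 1" --pt "0 0 6 0 1" --pt "0 0 7 0 1" --pt "0 0 8 0 1" --pt "0 0 9 0 1" --pt "0 0 10 0 1"

```text
clock: 8.05
position: [0.4701, 0.1297, 0.0764]
tool_rot: [-3.142, 0.0, 2.865]
force: [-2.4, -0.3, 3.9]
grip_width: -0.0
```

servo_tool --pt "0 0 1 0 1" --pt "0 0 2 0 1" --pt "0 0 3 0 1" --pt "0 0 4 0 1" --pt "0 0 5 0 1" --pt "0 0 6 0 1" --pt "0 0 7 0 1" --pt "0 0 8 0 1" --pt "0 0 9 0 1" --pt "0 0 10 0 1"

```text
clock: 8.88
position: [0.4702, 0.1298, 0.0864]
tool_rot: [3.141, 0.0, 2.865]
force: [1.9, -0.7, 1.8]
grip_width: 0.0001
```

servo_tool --pt "0 0 1 0 1" --pt "0 0 2 0 1" --pt "0 0 3 0 1" --pt "0 0 4 0 1" --pt "0 0 5 0 1" --pt "0 0 6 0 1" --pt "0 0 7 0 1" --pt "0 0 8 0 1" --pt "0 0 9 0 1" --pt "0 0 10 0 1"

```text
clock: 9.72
position: [0.47, 0.1297, 0.0964]
tool_rot: [-3.142, -0.0, 2.865]
force: [2.2, 0.0, 1.9]
grip_width: 0.0001
```

servo_tool --pt "0 0 1 0 1" --pt "0 0 2 0 1" --pt "0 0 3 0 1" --pt "0 0 4 0 1" --pt "0 0 5 0 1" --pt "0 0 6 0 1" --pt "0 0 7 0 1" --pt "0 0 8 0 1" --pt "0 0 9 0 1" --pt "0 0 10 0 1"

```text
clock: 10.55
position: [0.47, 0.1297, 0.1064]
tool_rot: [-3.142, 0.0, 2.865]
force: [1.5, -0.4, 1.1]
grip_width: 0.0
```

servo_tool --pt "0 0 1 0 1" --pt "0 0 2 0 1" --pt "0 0 3 0 1" --pt "0 0 4 0 1" --pt "0 0 5 0 1" --pt "0 0 6 0 1" --pt "0 0 7 0 1" --pt "0 0 8 0 1" --pt "0 0 9 0 1" --pt "0 0 10 0 1"

```text
clock: 11.38
position: [0.47, 0.1297, 0.1164]
tool_rot: [-3.142, -0.0, 2.865]
force: [0.8, 0.6, 0.4]
grip_width: -0.0
```

The lever is back up and the contact force has dropped to zero. Now I move clear, up and back toward the robot's left.

servo_tool --pt "0 0 5 0 1" --pt "0 0 15 0 1" --pt "0 0 30 0 1" --pt "0 0 45 0 1" --pt "0 0 60 0 1" --pt "0 0 75 0 1" --pt "0 0 90 0 1" --pt "-5 10 100 0 1" --pt "-12 25 105 0 1" --pt "-20 40 110 0 1"

```text
clock: 12.22
position: [0.4501, 0.17, 0.2278]
tool_rot: [3.141, 0.001, 2.864]
force: [0.7, 0.4, 0.0]
grip_width: -0.0001
```

```bash
python3 - <<'E'
from h import *
import cv2
I=[]
for n,(r,c) in dict(scene=(160,265),side=(210,190)).items():
    f=bot.grab_frame(n)
    I.append(cv2.resize(f[r:r+130,c:c+130],(400,400),interpolation=cv2.INTER_CUBIC))
s=bot.observe();print(s["clock"],s["position"],s["force"])
cv2.imwrite("pics/e.png",np.hstack(I))
E
```

```text
12.3167 [0.44934853 0.17197283 0.22785242] [ 0.44826106 -0.44685884  0.80416941]
```

View pics/e.png

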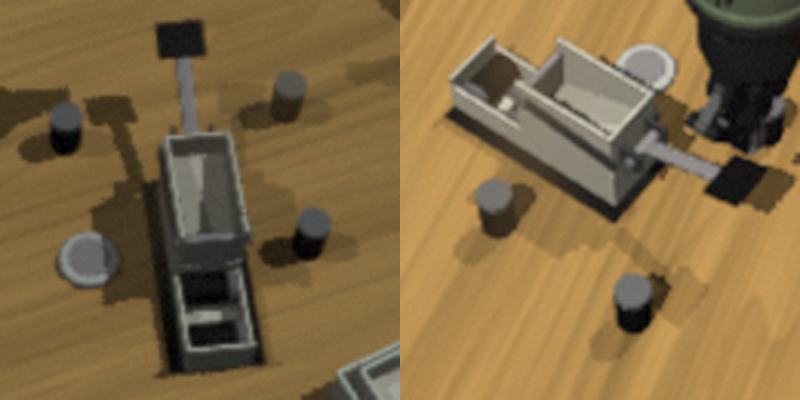

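The lid is shut and the lever up, both canisters lie in the tray (at (210,288) and (212,333) in the left half), and the spares and lens cap are where they were. Handing in.

```bash
python3 -c "
from workcell import bot
print(bot.job_done())"
```

```text
the job is handed in; nothing more can be done
None
```

I pressed the lever to its stop with the shut fingertips and both canisters rolled into the tray. I then eased the lever up at about 12 mm/s, so the lid took a little over 4 s to come down. After that I lifted the hand clear and handed the job in at about 12.3 s; no verdict was reported.

- **On the stop:** the force rose to about 21 N with the fingertips 57 mm above the shelf, against 56 mm expected.
- **Last pictures:** the lever is up, the lid is shut and both canisters lie in the tray with the chute empty. The spares and lens cap near the dispenser look unmoved, and the force on the tool was back to about zero. I did not check the dish, reel or light box again, but the hand never came near them.
- **Disagreement:** the rear canister's x came out anywhere from about 62 to 72 mm, depending on the picture, because the open lid partly hid it. All of these are past the 52 mm limit. I took its height on the tray floor from its having come to rest there rather than measuring it separately.

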